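# Hold a dip probe centred in the round sample cell

### The arm

A 7-joint arm with a two-finger parallel gripper is mounted at the origin on the work surface. World frame = base frame: x ahead of the robot, y to its left, z up, the work surface at z = 0. Lengths are in mm, angles in rad, forces in N, time in s.
With the tool pointing down it reaches from about 400 to 875 mm from the base axis. Payload 4.4 kg.
Tool frame: the origin (TCP) lies midway between the tips of the shut fingers; the grasp point (between the pads) lies ctrl.tcp_to_grasp behind it (ctrl.tcp_to_grasp is the distance from the TCP to the grasp point, in mm); z points along the fingers, y is the line along which they close (so a half turn about z gives the same grasp; the last joint's range is limited). The gripper opens to 85 mm and grips with 20 to 120 N. Pads are 22 mm wide; open, the fingers measure 114 mm over their backs; the gripper's body (76 mm by 85 mm) begins 54 mm behind the grasp point. The pads swing forward as they close: fully open they stand 13 mm farther back than shut.
Start: joints at [1.036, 0.628, 0.038, 1.517, -0.027, 0.996, -0.02], TCP at [293.709, -579.873, 231.313] pointing down, gripper open.
Joint ranges: [-3.06, 3.06], [-0.37, 2.12], [-1.25, 1.32], [0.18, 2.47], [-1.1, 4.24], [0.23, 1.98], [-2.94, 2.94]. Speed limits (rad/s): [2.57, 2.57, 3.14, 3.14, 3.14, 3.14, 3.14].

### API

Orientations are given as [roll, pitch, yaw] about the fixed x, y, z axes, in that order (R = Rz(yaw) Ry(pitch) Rx(roll)).
In Python, from cell import ctrl, get_image, get_calibration, workorder, boxes_of, place_of gives the robot as it stands.
- The arm moves only by the tool play_rows, never from a script. Its argument "series" is a list that holds one entry, the list of rows, each a list of 7 numbers: the shift along the world's x, y, z in cm, then the turn, a rotation vector about the world's x, y, z in degrees, then the closure, from 0 (fully open) to 1 (shut). A call has 1 to 20 rows; each row shifts and turns the commanded pose from where the row before left it; what a row does not reach is not made up. A row lasts 1/8 s, in which the tool goes at most 62.5 mm and 10.7 degrees, less where a joint would pass 70% of its speed; a pose out of reach is approached as far as the arm can. A call with a gripper value outside its range is refused whole. The fingers move at their own pace and stop on an object; the grip force is fixed at half the most. Time passes only in rows, so rows that do not move let the fingers close. It gives the time, the measured TCP pose, the force, the opening and the grip force at its end, in the units of the state.
- ctrl.read_state(): the state, without advancing time (a new reading comes with each control period).
- get_image(name): name is "scene" or "top" or "wrist"; returns (picture, depth): 480x640x3 uint8, red, green, blue; 480x640 float32, mm along the optical axis (not along the pixel's ray), 0 where there is no reading.
- get_calibration(name): a dict with "K" (3x3 intrinsics, pixels), "R" (3x3) and "t" (3): a world point X has camera coordinates R X + t; the wrist camera has in their place "mount" (4x4, takes a point from camera to tool coordinates, whose origin is the TCP and whose axes are the flange's). Camera axes: x right, y down, z forward; pixel columns grow to the right and rows downward; lengths in mm; the calibration is good to about 2 mm. The wrist camera is an equidistant fisheye: a pixel r from the principal point sees the ray r / f radians off the axis. A picture is of the moment at which its call begins: read the wrist's pose just before it. get_calibration takes no time and is no camera call.
- workorder.finish_job(): hands the job in; it is judged then, once.
Trained networks look in the newest picture that a camera, given by its name, has taken for a name from the list of things; names that differ only in an ending like _2 or _b are one class to them, and where a whole thing is asked for, a point or a joint stands for the part that bears it (a point fixed in the world has none). Each returns a list of dicts, best first, with "p" (0 to 1); they miss things now and then, are a little off and sometimes report something else, mostly with a low value. They report only what shows in the picture. A call takes as long as a camera call.
- boxes_of(target, camera): "pixel" ([column, row] in pixels, amid what is visible of it).
- place_of(target, camera): "pixel" ([column, row] in pixels: a listed point, or the origin of a listed thing).
The state is a dict: "clock": time; "qpos": joint angles; "qd": joint speeds; "tau": joint torques, N m; "eef_pos": TCP position; "tool_rot": TCP orientation; "force": force on the tool from outside, world axes, zero at the start; "torque": the same for the moment, N m; "width": finger opening in mm; "gripper_force": force on a finger pad.
Only numpy, scipy, OpenCV 4.12 (cv2) and the standard library are available. Lean on these libraries where they do the work, as an engineer would, in place of code of your own. Each camera call takes 0.05 s, during which the arm holds its last target. There are 200 camera calls.

### The job

Lift the dip probe by its black handle out of its rest and lower its steel rod straight down through the guide hole of the round measuring cell (not the square one), with the rod never touching the cell or the wall of the hole, until the probe's sprung foot rests on the top of the cell and is pushed up to read 10 mm. Finish while still holding the probe there, upright and with the rod centred in the hole: do not let go. Leave everything else on the bench undisturbed.

Things in the scene. Friction and masses are not known exactly. Their poses are not given: they have to be found in the camera images.
- handle_centre (a point): centre of the dip probe's grip: an upright square black block 26 x 26 mm, 60 mm tall (point half-way up; x and y axes square to its flat sides, z up along the rod). The steel rod, 8 mm in diameter, runs down from it on the same axis; the rod's tip is 120 mm below this point. At the start the probe stands upright in the rest, hanging on its foot, and can be lifted straight out. About 0.12 kg (hidden variation)
- probe_tip (a point): lower end of the probe's rod, on its axis, 120 mm below handle_centre; the last 3 mm taper
- probe: the dip probe as a whole; origin at the rod's tip, z up along the rod
- rod: the probe's bare steel rod, 8 mm in diameter; origin at its tip, z up
- foot (a joint): reading of the probe's sprung foot, a steel disc 32 mm in diameter and 6 mm thick round the rod. 0 = fully out (its underside 60 mm above the rod's tip, as in the rest); it grows in metres as the foot is pushed up the rod, to 0.020 at its stop (its top then still 4 mm below the handle block). Spring: about 2 N to begin to move, 150 N/m after that (3.5 N at 0.010), no catch: let go and it springs back to 0
- round_cell: measuring cell with a ROUND white guide block on top, 84 mm in diameter and 20 mm thick, over a round steel jacket; stands fixed on the bench, 100 mm tall, origin at the centre of its underside, z up. Round guide hole 18 mm in diameter down the middle of the block; the cell is hollow below it, with its floor 89 mm below the top face
- round_mouth (a point): centre of the round cell's guide hole, level with the top face (100 mm above the bench), z up
- square_cell: the other measuring cell, not used: the same but with a SQUARE white guide block 82 x 82 mm and a square steel jacket; fixed, 100 mm tall, origin at the centre of its underside
- rest: the probe's rest: fixed grey stand, 72 x 72 mm foot plate, four posts and a 68 x 68 mm top plate whose top is 80 mm above the bench, with a 14 mm hole in the middle in which the rod hangs at the start; origin at the centre of its underside
- vial_mid (a point): bystander: small corked amber glass vial, 22 mm across, 45 mm tall, standing; point at mid-height
- weight_mid (a point): bystander: small brass knobbed balance weight, 23 mm across, 38 mm tall; point at mid-height
- reagent_mid (a point): bystander: white jar with a blue screw cap, 70 mm across, 130 mm tall; point at mid-height
- beer_mid (a point): bystander: amber beer bottle, 62 mm across, 210 mm tall; point at mid-height
- beaker_mid (a point): bystander: empty glass beaker, 72 mm across, 85 mm tall; point at mid-height
- ruler_mid (a point): bystander: wooden ruler lying flat, 280 x 30 x 5 mm; point at its centre

How it is judged:
By the outcome, as a careful person would: the job done as asked, in the order asked, and still so for the second after the job is handed in, while the arm keeps its last pose, push and grip.
It also fails if it takes over 48 s, if anything falls off the work surface, if the arm or the gripper's body presses on something with over 40 N, if the wrist force passes 120 N, or if a joint passes its speed limit or range.

## Working session

There is one attempt and no reset: what is moved stays moved. The work goes in short steps, Python scripts to look and compute and a tool call to move; the robot and the scene stay as the last step left them, time stands still between calls to the robot, and variables do not carry over. Pictures are saved under pics/ and viewed, at most 10 in all, crops included, and the job is handed in when it is done.

Besides the shell and the picture viewer there is one more tool, called after "Call:" as name(argument=value, ...) on one line, values as JSON. play_rows: Moves the arm, as the interface text tells. Its arguments: {"type":"object","properties":{"series":{"type":"array"}},"required":["series"]}

```bash
mkdir -p pics
cat > h.py <<'E'
import numpy as np,cv2
from cell import ctrl,get_image,get_calibration,workorder,boxes_of,place_of
def snap(c,fn=None):
    im,d=get_image(c)
    if fn: cv2.imwrite('pics/'+fn,im[:,:,::-1])
    return im,d
def world(c,px,d=None,z=None,depth=None):
    k=get_calibration(c);r=np.linalg.inv(k['K'])@[px[0],px[1],1]
    R=k['R'];C=-R.T@k['t'];v=R.T@r
    if z is not None: return C+v*(z-C[2])/v[2]
    return C+v*depth
E
python3 - <<'E'
from h import *
print(ctrl.read_state(),ctrl.tcp_to_grasp)
for c in ['scene','top']:
    im,d=snap(c,c+'1.png')
    k=get_calibration(c);print(c,k['K'].tolist(),(-k['R'].T@k['t']).round(1),k['R'][2].round(2))
    for n,z in [('handle_centre',None),('round_mouth',100),('rest',0),('round_cell',0),('square_cell',0)]:
        for o in place_of(n,c)[:2]:
            u,v=o['pixel'];dd=d[int(np.clip(v,0,479)),int(np.clip(u,0,639))]
            print(n,o['p'],np.round(o['pixel'],1),dd,world(c,o['pixel'],z=z).round(1) if z is not None else [world(c,o['pixel'],z=zz).round(1) for zz in (140,170)], world(c,o['pixel'],depth=dd).round(1))
E
```

```text
{'clock': 0.0, 'qpos': array([ 1.03620084,  0.62935662,  0.03845424,  1.51835141, -0.02700821,
        0.99627855, -0.02000246]), 'qd': array([-0.00125458,  0.00236489,  0.0018284 ,  0.00067567,  0.00061807,
        0.00118035, -0.00056777]), 'tau': array([ 7.24402980e-04, -5.63395393e+01,  1.22695819e+00, -1.93444633e+01,
        1.11483966e-02,  1.05502910e-02, -1.54915313e-05]), 'eef_pos': array([ 293.42410517, -579.31805487,  230.38780669]), 'tool_rot': array([-3.13971725e+00,  2.52101562e-05,  4.68779017e-01]), 'force': array([ 0.54239371,  0.66097502, -0.76454746]), 'torque': array([-0.01369909,  0.01735937, -0.02043064]), 'gripper_force': 0.0, 'width': 85.4432025795464} 18.700000000000003
scene [[502.31180277759944, 0.0, 327.5655212266831], [0.0, 502.31180277759944, 242.3787695589521], [0.0, 0.0, 1.0]] [1030.3 -657.9  895.8] [-0.37  0.59 -0.72]
handle_centre 0.9 [335.4 156.7] 1240.1781 [array([498.7, 231.9, 140. ]), array([519.8, 196.6, 170. ])] [508.9 214.9 154.5]
round_mouth 0.81 [250. 306.] 1005.5631 [ 592.2 -229.8  100. ] [ 582.9 -220.8   83.2]
rest 0.85 [336.5 198. ] 1352
[... 279 characters left out ...]
6 340.3  97.1]
top [[545.3465729296911, 0.0, 324.785586196127], [0.0, 545.3465729296911, 234.91591491462364], [0.0, 0.0, 1.0]] [ 391.1    7.6 1236. ] [ 0.2  -0.   -0.98]
handle_centre 0.61 [209.  285.1] 1063.4292 [array([509. , 237.6, 140. ]), array([505.8, 231.3, 170. ])] [505.4 230.6 173.6]
round_mouth 0.59 [434.7 255.5] 1240.7346 [ 585.7 -226.2  100. ] [ 600.7 -244.2   12.5]
rest 0.73 [221.9 298.1] 1153.1134 [495.3 236.1   0. ] [488.6 221.5  78.6]
round_cell 0.8 [426.7 262.4] 1152.9192 [ 586.4 -228.1    0. ] [ 571.3 -209.8   96.1]
round_cell 0.21 [338.3 298.6] 1220.6731 [499.5 -26.8   0. ] [498.5 -26.4  11.8]
square_cell 0.97 [338.1 300. ] 1222.3542 [496.4 -26.3   0. ] [495.6 -26.1   9.5]
```

View pics/scene1.png

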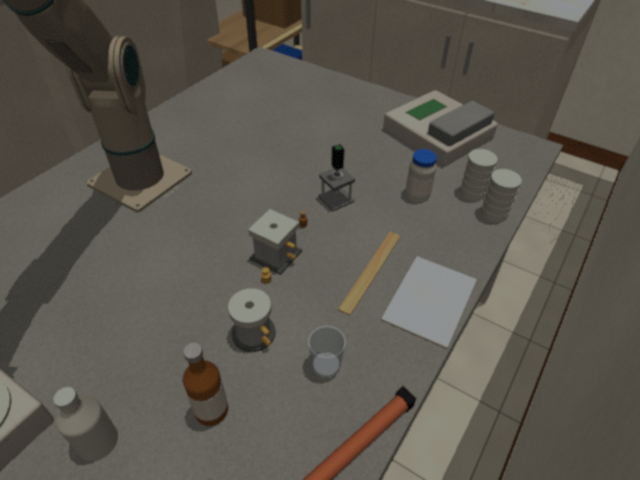

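View pics/top1.png

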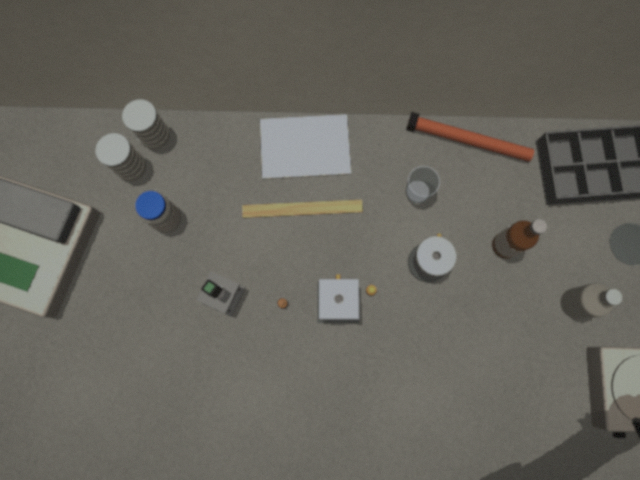

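The scene view shows the black handle at (338,157) in its grey rest, the round cell at (250,318) and the square one at (274,240). The top view shows the round hole at (436,255) and the rest at (220,292), turned by roughly 25°. I'll move over the round cell first, then look with the wrist camera.

Call:
play_rows(series=[[[0, 0, 5, 0, 0, 0, 0], [0, 0, 5, 0, 0, 0, 0], [2, 4.5, 0, 0, 0, 0, 0], [3, 5, 0, 0, 0, 0, 0], [3, 5, 0, 0, 0, 0, 0], [3, 5, 0, 0, 0, 0, 0], [3, 5, 0, 0, 0, 0, 0], [3, 5, 0, 0, 0, 0, 0], [3, 5, 0, 0, 0, 0, 0], [2, 2, 0, 0, 0, 0, 0], [0, 0, 0, 0, 0, 0, 0], [0, 0, 0, 0, 0, 0, 0]]])

```text
clock: 2.1
eef_pos: [512.9, -216.1, 331.3]
tool_rot: [3.141, 0.001, 0.467]
force: [-0.0, -0.3, 0.4]
width: 86.0
gripper_force: 0.0
```

```bash
cat >> h.py <<'E'
from scipy.spatial.transform import Rotation as Ro
def wpose():
    s=ctrl.read_state();return Ro.from_euler('xyz',s['tool_rot']).as_matrix(),s['eef_pos']
def wray(px,P):
    k=get_calibration('wrist');K=k['K'];M=k['mount'];R,p=P
    a=(px[0]-K[0,2])/K[0,0];b=(px[1]-K[1,2])/K[1,1];r=np.hypot(a,b)
    c=np.array([a/r*np.sin(r),b/r*np.sin(r),np.cos(r)]) if r>1e-9 else np.array([0,0,1.])
    return R@M[:3,3]+p, R@M[:3,:3]@c
def wz(px,z,P):
    C,v=wray(px,P);return C+v*(z-C[2])/v[2]
def wproj(X,P):
    k=get_calibration('wrist');K=k['K'];M=k['mount'];R,p=P
    c=M[:3,:3].T@(R.T@(np.asarray(X,float)-p)-M[:3,3]);n=np.hypot(c[0],c[1]);t=np.arctan2(n,c[2])
    return [K[0,2]+K[0,0]*t*c[0]/n,K[1,2]+K[1,1]*t*c[1]/n]
E
python3 - <<'E'
from h import *
P=wpose();im,d=snap('wrist','w1.png');print(P[1],ctrl.read_state()['tool_rot'],ctrl.read_state()['clock'])
k=get_calibration('wrist');print(k)
for n in ['round_mouth','round_cell']:
    for o in place_of(n,'wrist')[:2]: print(n,o,wz(o['pixel'],100 if 'mouth' in n else 0,P))
print(wproj([586,-227,100],P))
E
```

```text
[ 512.89423985 -216.06040429  331.27113043] [3.14107980e+00 1.01496867e-03 4.66400790e-01] 2.15
{'K': array([[371.64829954,   0.        , 315.03828137],
       [  0.        , 371.64829954, 243.1089584 ],
       [  0.        ,   0.        ,   1.        ]]), 'mount': array([[-1.08487512e-03, -9.59955016e-01, -2.80152084e-01,
         7.11773911e+01],
       [ 9.99999408e-01, -1.06371258e-03, -2.27584432e-04,
         7.73924160e-03],
       [-7.95304781e-05, -2.80152165e-01,  9.59955602e-01,
        -1.42412797e+02],
       [ 0.00000000e+00,  0.00000000e+00,  0.00000000e+00,
         1.00000000e+00]])}
round_mouth {'pixel': [358.1, 145.2], 'p': 0.72} [ 589.14667655 -225.87878772  100.        ]
round_cell {'pixel': [347.9, 147.6], 'p': 0.73} [ 583.74689137 -227.03771941    0.        ]
round_cell {'pixel': [400.6, 23.0], 'p': 0.25} [ 764.88188984 -212.24948128    0.        ]
[np.float64(357.6473644525299), np.float64(148.47219337910542)]
```

View pics/w1.png

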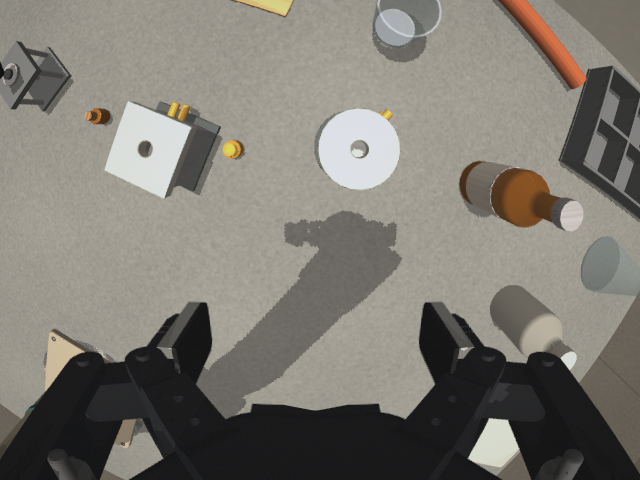

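The wrist view shows the round cell's hole at (359,149), the square one at (145,148), and the rest at the left edge at (30,75). I'll go over to the probe next.

Call:
play_rows(series=[[[-1, 3, 0, 0, 0, 0, 0], [-1, 5.5, 0, 0, 0, 0, 0], [-1, 5.5, 0, 0, 0, 0, 0], [-1, 5.5, 0, 0, 0, 0, 0], [-1, 5.5, 0, 0, 0, 0, 0], [-1, 5.5, 0, 0, 0, 0, 0], [-1, 5.5, 0, 0, 0, 0, 0], [0, 3, 0, 0, 0, 0, 0], [0, 0, 0, 0, 0, 0, 0], [0, 0, 0, 0, 0, 0, 0]]])

```text
clock: 3.5
eef_pos: [444.0, 173.4, 331.3]
tool_rot: [3.141, 0.001, 0.467]
force: [0.9, 1.5, -0.1]
width: 85.4
gripper_force: 0.0
```

Run:
```python
from h import *
P=wpose();im,d=snap('wrist','w2.png');print(P[1],P[0].round(3).tolist())
for n,z in [('handle_centre',140),('rest',0),('probe_tip',20)]:
    for o in place_of(n,'wrist')[:2]: print(n,o,wz(o['pixel'],z,P))
u,v=map(int,wproj([500,233,120],P));print(u,v)
x0,y0=max(0,u-80),max(0,v-60)
cv2.imwrite('pics/w2c.png',cv2.resize(im[y0:y0+120,x0:x0+160,::-1],None,fx=5,fy=5,interpolation=cv2.INTER_CUBIC));print(x0,y0)
# hole in earlier pic
a=cv2.imread('pics/w1.png',0)[100:200,310:410];m=(a>165).astype(np.uint8)
c,_=cv2.findContours(m,cv2.RETR_CCOMP,cv2.CHAIN_APPROX_NONE)
P0=(Ro.from_euler('xyz',[3.14107980e+00,1.01496867e-03,4.66400790e-01]).as_matrix(),np.array([512.89423985,-216.06040429,331.27113043]))
for q in c:
    if len(q)>20:
        e=cv2.fitEllipse(q);px=np.array(e[0])+[310,100];print(e,px,wz(px,100,P0))
```

```text
[443.97390456 173.44436358 331.25166184] [[0.893, 0.45, -0.0], [0.45, -0.893, -0.001], [-0.001, 0.001, -1.0]]
handle_centre {'pixel': [285.6, 127.3], 'p': 0.62} [504.29047318 232.7525427  140.        ]
rest {'pixel': [289.1, 130.9], 'p': 0.92} [500.7218443  238.12889688   0.        ]
284 131
204 71
((49.36336135864258, 48.234649658203125), (80.53986358642578, 83.39225769042969), 37.8976936340332) [359.36336136 148.23464966] [ 587.03216347 -228.49607203  100.        ]
((49.769378662109375, 48.221221923828125), (17.931428909301758, 18.93132972717285), 135.882568359375) [359.76937866 148.22122192] [ 587.23541853 -228.85212609  100.        ]
```

View pics/w2c.png

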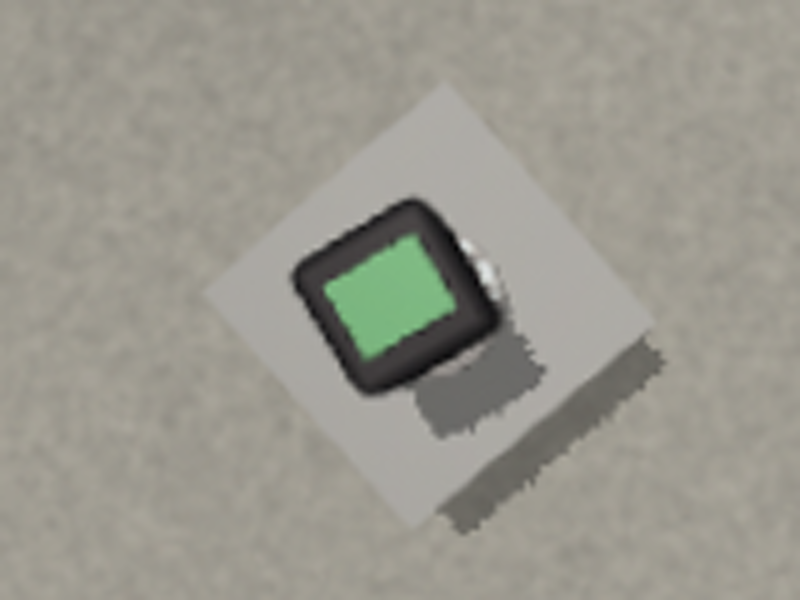

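The crop shows the handle's green top with corners (323,288), (418,235), (456,308) and (367,362). It is turned differently from the rest plate. I'll work out its yaw and centre.

Run:
```python
from h import *
P=wpose()
W=lambda c,z:wz(np.array([204,71])+(np.array(c)+.5)/5-.5,z,P)[:2]
for nm,C,z in [('green',[(323,288),(418,235),(456,308),(367,362)],170),('black',[(295,270),(418,197),(502,325),(365,396)],170),('plate',[(445,82),(655,325),(415,525),(205,292)],80)]:
    w=np.array([W(c,z) for c in C]);e=np.roll(w,-1,0)-w
    print(nm,w.mean(0).round(1),np.hypot(*e.T).round(1),(np.degrees(np.arctan2(e[:,1],e[:,0]))%90).round(1))
```

```text
green [501.2 232.4] [17.6 13.5 16.9 14.2] [55.1 53.4 57.4 56.5]
black [501.7 231.9] [23.1 25.1 25.  23.8] [56.5 59.2 53.6 54.8]
plate [501.5 232.5] [67.9 66.1 67.3 67.1] [66.8 66.6 67.6 67.2]
```

Call:
play_rows(series=[[[1.2, 1.2, 0, 0, 0, 6, 0], [1.6, 1.6, -1, 0, 0, 8, 0], [1.6, 1.7, -3, 0, 0, 8, 0], [1.35, 1.39, -4, 0, 0, 7.3, 0], [0, 0, -2, 0, 0, 0, 0], [0, 0, 0, 0, 0, 0, 0], [0, 0, 0, 0, 0, 0, 0]]])

```text
clock: 4.58
eef_pos: [501.9, 233.8, 232.3]
tool_rot: [3.141, -0.001, 0.979]
force: [-0.2, 0.2, 0.4]
width: 85.2
gripper_force: 0.0
```

Run:
```python
from h import *
P=wpose();im,d=snap('wrist','w3.png');print(P[1],ctrl.read_state()['tool_rot'])
u,v=map(int,wproj([501.5,232.3,170],P));print(u,v)
h=cv2.cvtColor(im,cv2.COLOR_RGB2HSV);m=cv2.inRange(h,(45,60,60),(85,255,255))
c=max(cv2.findContours(m,0,1)[0],key=cv2.contourArea);r=cv2.minAreaRect(c);b=cv2.boxPoints(r)
w=np.array([wz(p,170,P)[:2] for p in b]);e=np.roll(w,-1,0)-w
print(r,w.mean(0),(np.degrees(np.arctan2(e[:,1],e[:,0]))%90).round(1),np.hypot(*e.T))
```

```text
[501.86541906 233.78126964 232.27815456] [ 3.14029887e+00 -1.88657070e-03  9.79338929e-01]
315 264
((315.0, 264.5), (23.0, 30.0), 90.0) [500.95101293 232.46947763] [56.  56.8 56.  55.3] [17.3614936  14.27852067 17.72548975 14.27712306]
```

View pics/w3.png

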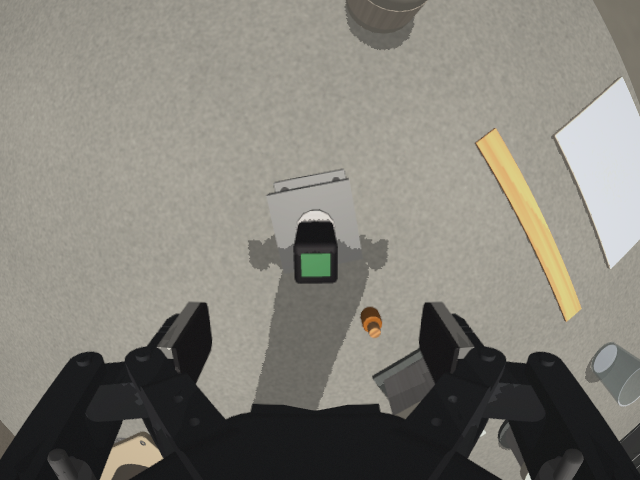

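The view shows the handle at (315,264), square to the fingers and centred between them, with the vial at (372,322) clear of both. I'll descend and grip.

Call:
play_rows(series=[[[-0.07, -0.12, -2, 0, 0, 0, 0], [0, 0, -3, 0, 0, 0, 0], [0, 0, -3, 0, 0, 0, 0], [0, 0, -2, 0, 0, 0, 0], [0, 0, -1.1, 0, 0, 0, 0], [0, 0, 0, 0, 0, 0, 0], [0, 0, 0, 0, 0, 0, 0.5], [0, 0, 0, 0, 0, 0, 0.8], [0, 0, 0, 0, 0, 0, 0.9], [0, 0, 0, 0, 0, 0, 1], [0, 0, 0, 0, 0, 0, 1], [0, 0, 0, 0, 0, 0, 1], [0, 0, 0, 0, 0, 0, 1]]])

```text
clock: 6.25
eef_pos: [500.7, 232.9, 120.4]
tool_rot: [3.141, -0.0, 0.98]
force: [0.8, 1.4, 1.1]
width: 25.1
gripper_force: 62.8
```

Call:
play_rows(series=[[[0, 0, 0.5, 0, 0, 0, 1], [0, 0, 1.5, 0, 0, 0, 1], [0, 0, 2.5, 0, 0, 0, 1], [0, 0, 3, 0, 0, 0, 1], [0, 0, 3, 0, 0, 0, 1], [0, 0, 2.5, 0, 0, 0, 1], [0, 0, 1, 0, 0, 0, 1], [0.4, -2, 0, 0, 0, 0, 1], [0.8, -4, 0, 0, 0, 0, 1], [0.9, -5, 0, 0, 0, 0, 1], [0.9, -5, 0, 0, 0, 0, 1], [0.9, -5, 0, 0, 0, 0, 1], [0.9, -5, 0, 0, 0, 0, 1], [0.9, -5, 0, 0, 0, 0, 1], [0.9, -5, 0, 0, 0, 0, 1], [0.9, -4.5, 0, 0, 0, 0, 1], [0.7, -3.5, 0, 0, 0, 0, 1], [0.4, -2.1, 0, 0, 0, 0, 1], [0, 0, 0, 0, 0, 0, 1], [0, 0, 0, 0, 0, 0, 1]]])

```text
clock: 8.75
eef_pos: [586.3, -226.0, 260.0]
tool_rot: [-3.14, -0.001, 0.982]
force: [-0.0, 0.3, 0.4]
width: 25.7
gripper_force: 62.4
```

Run:
```python
from h import *
P=wpose();s=ctrl.read_state();print(P[1],s['tool_rot'],s['clock'],s['width'])
tz=P[1][2]-120.4+20
out=[]
for c in ['wrist','scene','top']:
    im,d=snap(c,c+'4.png')
    for n,z in [('probe_tip',tz),('handle_centre',tz+120),('round_mouth',100)]:
        for o in place_of(n,c)[:1]:
            X=wz(o['pixel'],z,P) if c=='wrist' else world(c,o['pixel'],z=z)
            print(c,n,o['p'],np.round(o['pixel'],1),X.round(1))
    px=wproj([587,-228,130],P) if c=='wrist' else None
    if c!='wrist':
        k=get_calibration(c);q=k['K']@(k['R']@np.array([587,-228,150])+k['t']);px=q[:2]/q[2]
    u,v=np.clip(np.int32(px),[67,60],[572,419]);print(c,u-66,v-60)
    out.append(cv2.resize(im[v-60:v+60,u-66:u+66],None,fx=3 if c!='scene' else 3,fy=3,interpolation=cv2.INTER_CUBIC))
o=np.hstack(out);print(o.shape)
a=np.vstack([np.hstack(out[:2]),np.hstack([out[2],out[2]*0])])[:,:,::-1];cv2.imwrite('pics/m4.png',cv2.resize(a,(660,600)))
```

```text
[ 586.26267741 -226.03891207  259.98504043] [-3.13984891e+00 -1.09415206e-03  9.82257274e-01] 8.75 25.671895869418595
wrist probe_tip 0.61 [315.3 243.4] [ 586.3 -225.8  159.6]
wrist handle_centre 0.75 [316.9 329.3] [ 587.6 -225.2  279.6]
wrist round_mouth 0.96 [319.4 223.2] [ 589.2 -227.5  100. ]
wrist 251 174
scene probe_tip 0.56 [245.  286.6] [ 588.7 -231.7  159.6]
scene handle_centre 0.71 [239.8 238.7] [ 586.2 -224.   279.6]
scene round_mouth 0.66 [249.6 304.2] [ 588.7 -226.8  100. ]
scene 180 228
top probe_tip 0.53 [441.8 250. ] [ 587.  -228.4  159.6]
top handle_centre 0.58 [454.4 230.8] [ 600.7 -225.6  279.6]
top round_mouth 0.7 [443.5 251.4] [ 594.9 -245.   100. ]
top 374 190
(360, 1188, 3)
```

View pics/m4.png

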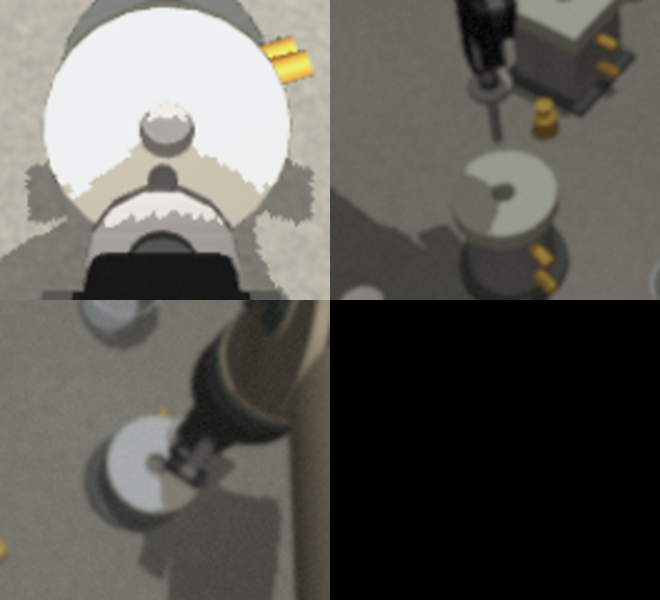

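The wrist crop shows the hole at about (317.6,226) and the rod tip at about (315.8,246). The scene view shows the rod upright above the cell. I'll lower the tip to just above the mouth and measure again.

Call:
play_rows(series=[[[0.1, -0.2, -1, 0, 0, 0, 1], [0, 0, -2, 0, 0, 0, 1], [0, 0, -1.2, 0, 0, 0, 1], [0, 0, 0, 0, 0, 0, 1], [0, 0, 0, 0, 0, 0, 1]]])

```text
clock: 9.98
eef_pos: [587.9, -230.3, 218.7]
tool_rot: [3.141, -0.0, 0.98]
force: [0.1, -0.3, -0.8]
width: 25.2
gripper_force: 62.4
```

Run:
```python
from h import *
P=wpose();s=ctrl.read_state();print(P[1],s['tool_rot'],s['clock'],s['width'])
tz=P[1][2]-100.4;print('tip z',tz)
im,d=snap('wrist','w5.png');i2,_=snap('scene','s5.png')
print('hole if 587.2,-228.7:',wproj([587.2,-228.7,100],P),'tip at tcp',wproj([*P[1][:2],tz],P), 'px/mm',np.subtract(wproj([588.2,-228.7,100],P),wproj([587.2,-228.7,100],P)))
for n,z in [('probe_tip',tz),('round_mouth',100)]:
    for o in place_of(n,'wrist')[:1]: print(n,o,wz(o['pixel'],z,P))
u,v=np.int32(wproj([587.2,-228.7,100],P))
a=cv2.resize(im[v-30:v+30,u-40:u+40],None,fx=10,fy=10,interpolation=cv2.INTER_CUBIC);print(u-40,v-30)
cv2.imwrite('pics/w5c.png',a[:,:,::-1])
k=get_calibration('scene');q=k['K']@(k['R']@np.array([587.2,-228.7,110])+k['t']);u,v=np.int32(q[:2]/q[2]);print('scene',u-40,v-30)
cv2.imwrite('pics/s5c.png',cv2.resize(i2[v-30:v+30,u-40:u+40,::-1],None,fx=10,fy=10,interpolation=cv2.INTER_CUBIC))
```

```text
[ 587.91223559 -230.28456085  218.70495475] [ 3.14083013e+00 -3.21102368e-04  9.80100767e-01] 9.975 25.2206728206184
tip z 118.30495474801594
hole if 587.2,-228.7: [np.float64(312.9601794247536), np.float64(235.29573146364604)] tip at tcp [np.float64(315.00876905698277), np.float64(243.57856665451075)] px/mm [ 1.1402052  -0.74110803]
probe_tip {'pixel': [316.9, 244.2], 'p': 0.67} [ 588.735209   -231.36958898  118.30495475]
round_mouth {'pixel': [314.0, 236.4], 'p': 0.88} [ 587.36279771 -229.8128877   100.        ]
272 205
scene 207 271
```

View pics/w5c.png

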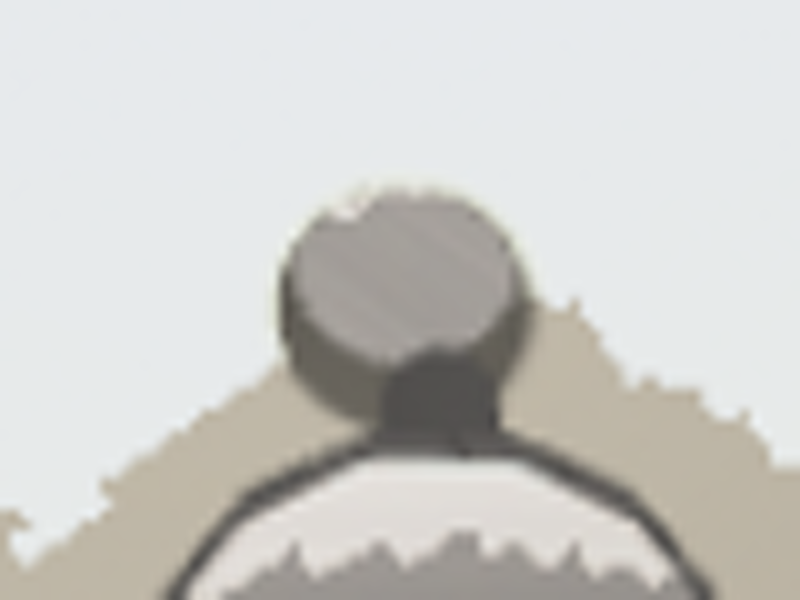

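View pics/s5c.png

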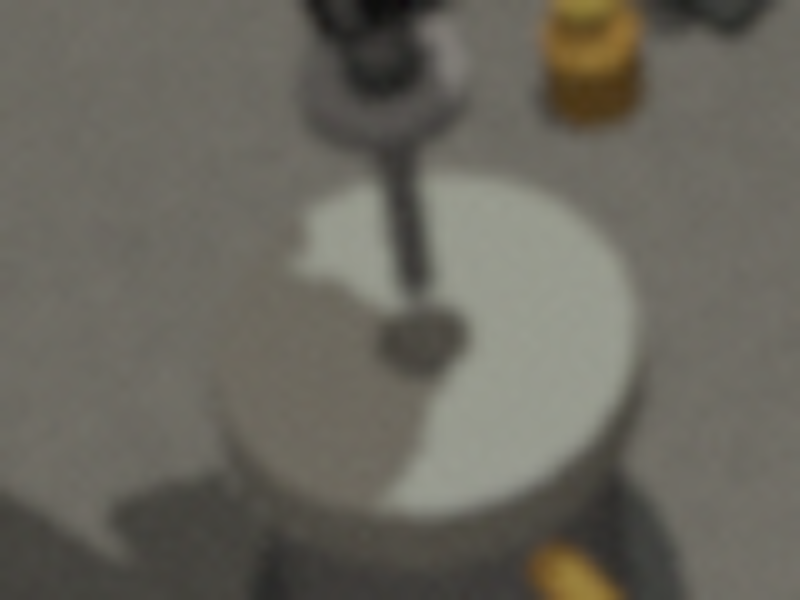

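The wrist crop shows the hole rim centred at crop (405,303) and the rod tip at crop x 440 with its front edge at row 347. The scene crop shows the tip at (418,292) and the hole at (424,341). I'll work out both offsets.

Run:
```python
from h import *
P=wpose();tz=118.3;print(P[1])
f=lambda c,o:np.array(o)+(np.array(c)+.5)/10-.5
h=wz(f((405,303),(272,205)),100,P);print('wrist hole',h)
x,y=P[0][:2,0],P[0][:2,1]
print('hole-TCP along tool x,y',(h-P[1])[:2]@x,(h-P[1])[:2]@y)
for r in (2,2.5,3,4):
    t=wz(f((440,347),(272,205)),tz,P)[:2]-x*r;print('tip front-r',r,t,(t-P[1][:2])@x,(t-P[1][:2])@y)
o=(207,271);T=world('scene',f((418,292),o),z=tz);H=world('scene',f((424,341),o),z=100)
print('scene',T,H,H-T)
```

```text
[ 587.87066055 -230.27874706  218.97231774]
wrist hole [ 586.79650168 -228.13068423  100.        ]
hole-TCP along tool x,y 1.1858927490691193 -2.088455259390884
tip front-r 2 [ 588.76170809 -229.69056764] 0.984763042564369 0.412506784123879
tip front-r 2.5 [ 588.48324913 -230.10585137] 0.4847630969644031 0.41250697751099147
tip front-r 3 [ 588.20479016 -230.5211351 ] -0.015236848635562782 0.41250717089810396
tip front-r 4 [ 587.64787223 -231.35170256] -1.015236739835455 0.4125075576724392
scene [ 590.12041151 -229.69648329  118.3       ] [ 588.37821159 -228.40359774  100.        ] [ -1.74219992   1.29288555 -18.3       ]
```

Call:
play_rows(series=[[[-0.16, 0.18, 0, 0, 0, 0, 1], [0, 0, -0.7, 0, 0, 0, 1], [0, 0, -0.7, 0, 0, 0, 1], [0, 0, 0, 0, 0, 0, 1], [0, 0, 0, 0, 0, 0, 1], [0, 0, 0, 0, 0, 0, 1]]])

```text
clock: 10.92
eef_pos: [586.1, -228.4, 204.5]
tool_rot: [3.141, -0.0, 0.98]
force: [0.3, -0.3, -1.8]
width: 25.5
gripper_force: 62.4
```

Run:
```python
from h import *
P=wpose();s=ctrl.read_state();print(P[1],s['tool_rot'],s['clock'])
im,d=snap('wrist');i2,_=snap('scene')
print(wproj([586.8,-228.2,100],P))
k=get_calibration('scene');q=k['K']@(k['R']@np.array([587.2,-228.7,105])+k['t']);u,v=np.int32(q[:2]/q[2]);print('scene',u-20,v-25)
b=cv2.resize(i2[v-25:v+25,u-20:u+20],None,fx=10,fy=10,interpolation=cv2.INTER_CUBIC)
u,v=np.int32(wproj([586.8,-228.2,100],P));print('wrist',u-20,v-25)
a=cv2.resize(im[v-25:v+25,u-20:u+20],None,fx=10,fy=10,interpolation=cv2.INTER_CUBIC)
cv2.imwrite('pics/m6.png',np.hstack([a,b])[:,:,::-1])
```

```text
[ 586.08682082 -228.43357295  204.48707268] [ 3.14117324e+00 -1.81180732e-04  9.80094245e-01] 10.925
[np.float64(315.7235433614884), np.float64(241.07401397408026)]
scene 228 277
wrist 295 216
```

View pics/m6.png

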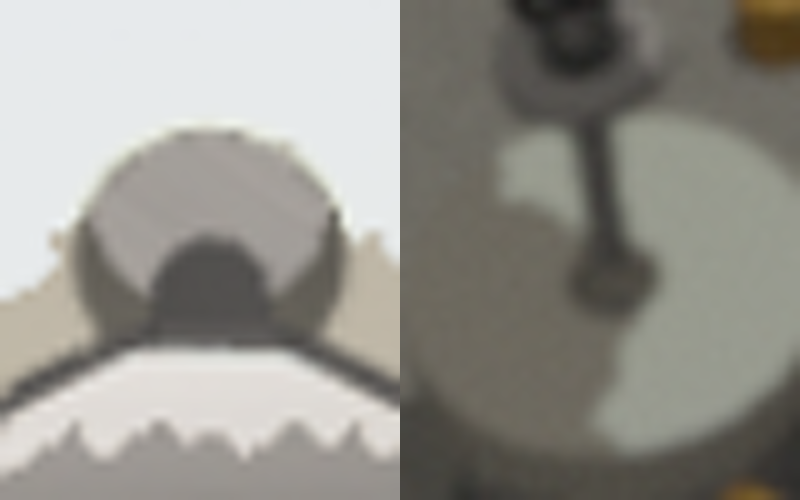

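The wrist view shows the rod (crop x 211) centred in the hole (crop x 211.5), and fore-aft agrees within about 0.5 mm. The scene view agrees. I'll descend.

Call:
play_rows(series=[[[0, 0, -0.4, 0, 0, 0, 1], [0, 0, -0.8, 0, 0, 0, 1], [0, 0, -0.8, 0, 0, 0, 1], [0, 0, -0.8, 0, 0, 0, 1], [0, 0, -0.8, 0, 0, 0, 1], [0, 0, -0.8, 0, 0, 0, 1], [0, 0, -0.8, 0, 0, 0, 1], [0, 0, -0.6, 0, 0, 0, 1], [0, 0, 0, 0, 0, 0, 1], [0, 0, 0, 0, 0, 0, 1], [0, 0, 0, 0, 0, 0, 1], [0, 0, 0, 0, 0, 0, 1]]])

```text
clock: 12.52
eef_pos: [586.1, -228.4, 146.6]
tool_rot: [3.141, -0.0, 0.98]
force: [-0.5, 0.1, -0.7]
width: 25.3
gripper_force: 62.4
```

Run:
```python
from h import *
S=[]
for i in range(6):
    get_image('wrist');s=ctrl.read_state();S.append(np.r_[s['eef_pos'],s['force'],s['tool_rot']])
print(np.mean(S,0).round(4),np.std(S,0).round(3),s['clock'])
```

```text
[ 5.859496e+02 -2.284033e+02  1.464226e+02  3.226000e-01 -2.726000e-01
 -1.086800e+00  3.141400e+00 -1.000000e-04  9.801000e-01] [0.035 0.016 0.069 0.415 0.373 0.509 0.    0.    0.   ] 12.825
```

Call:
play_rows(series=[[[0, 0, -0.3, 0, 0, 0, 1], [0, 0, -0.4, 0, 0, 0, 1], [0, 0, -0.4, 0, 0, 0, 1], [0, 0, 0, 0, 0, 0, 1], [0, 0, 0, 0, 0, 0, 1], [0, 0, 0, 0, 0, 0, 1], [0, 0, 0, 0, 0, 0, 1]]])

```text
clock: 13.7
eef_pos: [586.0, -228.4, 135.5]
tool_rot: [3.141, -0.0, 0.98]
force: [-0.5, -0.1, 2.0]
width: 25.5
gripper_force: 62.8
```

```bash
cat > avg.py <<'E'
from h import *
S=[]
for i in range(10):
    get_image('wrist');s=ctrl.read_state();S.append(np.r_[s['eef_pos'],s['force'],s['tool_rot']])
print(np.mean(S,0).round(4),np.std(S,0).round(3),s['clock'])
E
python3 avg.py
```

```text
[ 5.859850e+02 -2.284167e+02  1.353706e+02 -1.091000e-01 -7.500000e-03
  1.657900e+00  3.141400e+00 -1.000000e-04  9.801000e-01] [0.014 0.02  0.032 0.667 0.416 0.544 0.    0.    0.   ] 14.2
```

The force rose by 2.75 N, which matches a 5 mm reading. The last 5 mm remain.

Call:
play_rows(series=[[[0, 0, -0.2, 0, 0, 0, 1], [0, 0, -0.2, 0, 0, 0, 1], [0, 0, -0.1, 0, 0, 0, 1], [0, 0, 0, 0, 0, 0, 1], [0, 0, 0, 0, 0, 0, 1], [0, 0, 0, 0, 0, 0, 1], [0, 0, 0, 0, 0, 0, 1]]])

```text
clock: 15.08
eef_pos: [586.0, -228.5, 130.4]
tool_rot: [3.141, -0.0, 0.98]
force: [0.4, 0.2, 2.5]
width: 25.2
gripper_force: 63.1
```

```bash
python3 avg.py
python3 - <<'E'
from h import *
im,_=snap('wrist','w9.png');i2,_=snap('scene','s9.png')
P=wpose();u,v=np.int32(wproj([586.8,-228.2,100],P));print('wrist',u-40,v-35)
a=cv2.resize(im[v-35:v+40,u-40:u+40],(560,525),interpolation=cv2.INTER_CUBIC)
k=get_calibration('scene');q=k['K']@(k['R']@np.array([587,-228.5,100])+k['t']);u,v=np.int32(q[:2]/q[2])
b=cv2.resize(i2[v-52:v+53,u-24:u+24],(240,525),interpolation=cv2.INTER_CUBIC)
cv2.imwrite('pics/m9.png',np.hstack([a,b])[:,:,::-1])
R,p=P;c=lambda X:wproj(X,P)
# expected left/right/front of the foot top (z 106) for axis at TCP and at the hole estimate
for n,A in (('tcp',P[1][:2]),('hole',np.array([586.8,-228.2]))):
    print(n,[np.round(c([*(A+d),106]),1) for d in (16*R[:2,0],16*R[:2,1],-16*R[:2,1])])
E
```

```text
[ 5.859781e+02 -2.284321e+02  1.303526e+02  4.019000e-01 -3.249000e-01
  2.585000e+00  3.141400e+00 -1.000000e-04  9.801000e-01] [0.014 0.012 0.018 0.611 0.637 0.526 0.    0.    0.   ] 15.575
wrist 276 246
tcp [array([315.1, 256.3]), array([348. , 287.4]), array([282.4, 287.4])]
hole [array([316.3, 255. ]), array([349.1, 286.1]), array([283.4, 286.2])]
```

View pics/m9.png

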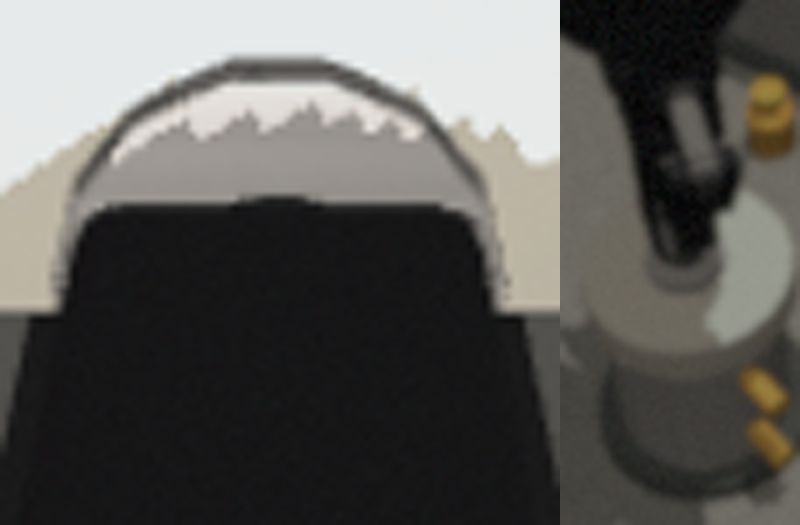

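The wrist crop shows the foot flat on the cell top and the scene view agrees. One numeric check of centring from the rims of the cell and the foot in this same picture.

Run:
```python
from h import *
from scipy.optimize import least_squares
P=wpose();R=P[0];g=cv2.cvtColor(cv2.imread('pics/w9.png'),cv2.COLOR_BGR2GRAY).astype(np.float32)
c0=np.array([586.4,-228.3])
def rim(r0,z,half,angs,sgn):
    pts=[];rs=np.arange(r0-half,r0+half,.1)
    for a in np.radians(angs):
        d=np.cos(a)*R[:2,0]+np.sin(a)*R[:2,1]
        px=np.array([wproj([*(c0+r*d),z],P) for r in rs],np.float32)
        p=cv2.remap(g,px[:,:1],px[:,1:],cv2.INTER_LINEAR).ravel();gr=sgn*np.gradient(cv2.GaussianBlur(p[:,None],(1,9),0).ravel())
        i=gr.argmax();pts.append(c0+rs[i]*d)
    pts=np.array(pts)
    s=least_squares(lambda q:np.hypot(*(pts-q[:2]).T)-q[2],[*c0,r0],loss='soft_l1',f_scale=.3)
    print(s.x.round(2),np.median(abs(s.fun)).round(2),'tool axes rel TCP',((s.x[:2]-P[1][:2])@R[:2,:2]).round(2))
rim(42,100,4,range(-75,76,5),-1)
rim(16,100,3,range(-50,51,5),1)
```

```text
[ 586.69 -228.1    40.95] 0.09 tool axes rel TCP [0.67 0.4 ]Traceback (most recent call last):
  File "<stdin>", line 16, in <module>
  File "<stdin>", line 9, in rim
  File "h.py", line 23, in wproj
    k=get_calibration('wrist');K=k['K'];M=k['mount'];R,p=P
ValueError: time passes only in moves, steps and waits
```

The cell centre is (0.7, 0.4) mm from the TCP in tool axes and the rod is about (0.2, 0.4) mm, so the rod is centred to about 0.5 mm. Handing in.

```bash
python3 -c "
from h import *
print(workorder.finish_job())"
```

```text
the job is handed in; nothing more can be done
None
```

I handed the job in with the probe still gripped upright and the rod in the round cell's hole, centred to about 0.5 mm by the camera images; arm height and spring force put the foot at about 10 mm, nothing showed contact with the hole wall, and about 16 s of the 48 s were used.

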